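# Close up the airtight pantry containers

## Task

Close up the two airtight storage containers: put the loose lid squarely on the open biscuit container (its raised round button is the handle), and once it sits fully home press that button right down to seal it. The pasta container already has its lid on but its button was left up: press that one right down as well. Leave both containers standing where they are, leave the jars and the mug alone, and let go of everything.

Things in the scene. Friction and masses are not known exactly. Their poses are not given: they have to be found in the camera images.
- lid: Loose square off-white lid, 0.1-0.2 kg, right way up on the bare worktop (z = 0). Origin: bottom centre of its plug, z up, x and y along its sides (90 degree turns are alike). Plug 64 x 64 mm for the lowest 6 mm, then 70 x 70 mm up to 14 mm (grey seal); cover 86 x 86 mm from 14 to 26 mm, too wide to grip. In its middle a round grey button, 40 mm across: the handle.
- lid_top (a point): Centre of the top of the lid's round button; moves with it. 17.5 mm above the cover (43.5 mm above the lid's origin) when up, 1.5 mm above the cover when fully pressed.
- lid_button (a joint): Push button of the loose lid: 0 = up (as it starts), 0.016 m = fully pressed. Goes straight down into the lid against a steady 6 N or so (plus 15 N per m/s); no spring, stays where it is left. Gripped round its side it carries the lid. To be pressed only when the lid is on.
- biscuit_box: Open clear plastic container holding a stack of round biscuits (fixed, 70 mm high). 80 x 80 mm outside, 120 mm tall, walls 3 mm, mouth 74 x 74 mm; loose, 0.4-0.7 kg, on the worktop; may have changed places with the pasta container. Origin: centre of its underside, x and y along its sides, z up.
- biscuit_box_seat (a point): Where the lid's origin lies when the lid is fully home (cover resting on the rim): on the biscuit container's axis, 106 mm above its underside, 14 mm below its rim.
- pasta_box: Clear plastic container full of pasta tubes, 80 x 80 mm, 95 mm tall to the rim, with the same kind of 86 x 86 mm off-white lid firmly on (it does not come off; cover top 107 mm above the underside). Origin: centre of its underside, z up. Loose, 0.7 kg. The round button stands on its axis.
- pasta_top (a point): Centre of the top of the pasta container's round grey button (40 mm across); moves with it. 124.5 mm above the container's underside when fully up, 108.5 mm when fully pressed.
- pasta_button (a joint): Push button in the pasta container's lid: 0 = fully up, 0.016 m = fully pressed. Starts between 0 and 0.005. Same 6 N resistance, no spring, stays where it is left.
- board: Wooden chopping board, 210 (x) x 300 (y) x 19 mm, fixed, on the right of the worktop; origin at the centre of its underside. A jam jar, a garlic bulb and a wooden butter spreader are on it. To its right, about 0.2 m from the lid and containers, is a tiled pier with a shelf from z = 0.32 to 0.43.
- jam_jar: Jam jar with yellow lid, 71 mm across, 110 mm tall, standing on the board. Bystander. Origin at the centre of its underside.
- mug: White mug, 87 mm across, 96 mm tall, handle at one side, standing behind the board. Bystander. Origin at the centre of its underside.
- paprika: Spice jar with dark cap, 41 mm across, 105 mm tall, standing at the back. Bystander. Origin at the centre of its underside. A fixed oil bottle (268 mm tall), pepper mill (190 mm) and another spice jar stand in the same row.

How it is judged:
On the way:
1. the loose lid sits fully home on the biscuit container, cover on the rim all round (z of lid in the frame of biscuit_box between 0.1035 and 0.1085 m and horizontal distance between lid and biscuit_box_seat below 0.005 m and angle between lid's own z axis and vertical below 0.04 rad), for 0.2 s.
At the end, for the whole second after the job is handed in: The loose lid is fully home on the biscuit container (within 2.5 mm of its seat in height, 5 mm sideways, level), both buttons are pressed down to within 2.5 mm of their stops, both containers stand upright and at rest within 40 mm of where they began (all of step 1 and value of joint each of lid_button, pasta_button above 0.0135 m and angle between each of biscuit_box, pasta_box's own z axis and vertical below 0.04 rad and distance of each of biscuit_box, pasta_box from where it was at the start of the episode below 0.04 m and linear speed of each of lid, biscuit_box, pasta_box below 0.02 m/s); the robot touches nothing.
It fails at once if the loose lid's button is pushed in (over 8 mm) before the lid is on the biscuit container (value of joint lid_button above 0.008 m and distance between lid and biscuit_box_seat above 0.03 m).
It fails at once if a bystander (jam jar, spice jar or mug) is shoved more than 40 mm (distance of any of jam_jar, paprika, mug from where it was at the start of the episode above 0.04 m).
It also fails if it takes over 45 s, if anything falls off the work surface, if the arm or the gripper's body presses on something with over 40 N, if the wrist force passes 120 N, or if a joint passes its speed limit or range.

## Robot

A 6-joint arm with a two-finger parallel gripper is mounted at the origin on a cart in front of the work surface, level with it; the furniture and walls round the work are solid. World frame = base frame: x ahead of the robot, y to its left, z up, the work surface at z = 0. Lengths are in m, angles in rad, forces in N, time in s.
With the tool pointing down it reaches from about 0.425 to 0.95 m from the base axis. Payload 3.5 kg.
Tool frame: the origin (TCP) lies at the very end of the fingers, on their centre line; the grasp point (between the pads) lies 19 mm behind it; z points along the fingers, y is the line along which they close (so a half turn about z gives the same grasp; the last joint's range is limited). The gripper opens to 85 mm and grips with 20 to 120 N. Pads are 22 mm wide; open, the fingers measure 114 mm over their backs; the gripper's body (76 mm by 85 mm) begins 54 mm behind the grasp point. The pads swing forward as they close: fully open they stand 13 mm farther back than shut.
Start: joints at [1.081, 0.286, 1.577, -0, 1.279, -0.15], TCP at [0.225, 0.636, 0.231] pointing down, gripper open.
Joint ranges: [-2.77, 2.77], [-0.9, 2.22], [0.21, 2.48], [-1.53, 4.67], [0.24, 2.81], [-2.84, 2.84]. Speed limits (rad/s): [2.79, 2.79, 3.14, 3.14, 3.14, 3.14].

## Interface

Orientations are given as a unit quaternion [x, y, z, w].
In Python, from plant import ctrl, camrig, monitor gives the robot as it stands (ctrl), with the cameras (camrig) and the readings (monitor).
- The arm moves only by the tool jog_arm, called after ">>>" by a JSON object that holds its "fn" and its "kwargs", one argument or row to a line. Schema: {"type":"object","properties":{"motion":{"type":"array","items":{"type":"object","properties":{"d":{"type":"array","items":{"type":"number"},"minItems":3,"maxItems":3},"r":{"type":"array","items":{"type":"number"},"minItems":3,"maxItems":3},"aperture":{"type":"number"}},"additionalProperties":false,"required":["aperture"]},"minItems":1,"maxItems":10},"clamp_n":{"type":"number"},"only":{"type":"string"},"quiet":{"type":"boolean"},"lines":{"type":"string"}},"required":["motion"],"additionalProperties":false}. motion is a list of rows, 1 to 10 of them, each an object with the fields d (a list: dx, dy, dz in fractions of the full range, 1 being 0.8 m), r (a list: a rotation vector rx, ry, rz in parts of the range, where 1.0 means 2 rad), aperture (the opening from 0.0 (shut) to 1.0 (fully open)); a field left out counts as zero (the opening has to be given); each row is the pose to reach, as a shift and turn from the pose commanded when the call began, along the tool's axes at that moment; what a row does not reach only later rows make up. A row lasts 1/8 s, in which the tool goes at most 0.0625 m and 0.188 rad, less where a joint would pass 70% of its speed; a pose out of reach is approached as far as the arm can. The fingers move at their own pace and stop on an object; clamp_n is the grip in N (left out, the last holds). Time passes only in rows, so rows that do not move let the fingers close. The tool returns the time, the measured TCP pose, the force, the opening and the grip force at its end. only (a regular expression) keeps the lines of the reply that match it, lines (a string "A,B") keeps lines A to B, and quiet returns only ok. Shift and turn numbers lie between -1 and 1, and a call with a number outside is refused. Input that does not fit is refused with a message, and nothing moves.
- monitor.get_state(): the state, without advancing time (a new reading comes with each control period).
- camrig.read_camera(name): name is "side" or "top" or "wrist"; returns a dict with "pixels" (420x560x3 uint8, red, green, blue), "camera_matrix" (3x3 intrinsics, pixels), "xyz" and "orientation" of the camera in the world. Camera axes: x right, y down, z forward; pixel columns grow to the right and rows downward; lengths in m; the calibration is good to about 2 mm. The wrist camera is an equidistant fisheye: a pixel r from the principal point sees the ray r / f radians off the axis. A picture is of the moment at which its call begins. There is no depth.
- ctrl.sign_off(): hands the job in; it is judged then, once.
The state is a dict: "time": time; "qpos": joint angles; "dq": joint speeds; "joint_efforts": joint torques, N m; "eef_pos": TCP position; "tcp_rot": TCP orientation; "contact_force": force on the tool from outside, world axes, zero at the start; "wrist_torque": the same for the moment, N m; "opening": opening from 0.0 (shut) to 1.0 (fully open); "finger_force": force on a finger pad.
Only numpy, scipy, OpenCV 4.12 (cv2) and the standard library are available. Lean on these libraries where they do the work, as an engineer would, in place of code of your own. Each camera call takes 0.05 s, during which the arm holds its last target. There are 200 camera calls.

## Working session

There is one attempt and no reset: what is moved stays moved. The work goes in short steps, Python scripts to look and compute and a tool call to move; the robot and the scene stay as the last step left them, time stands still between calls to the robot, and variables do not carry over. Pictures are saved under pics/ and viewed, at most 10 in all, crops included, and the job is handed in when it is done.

```bash
ls; mkdir -p pics
```

Create h.py:
```python
import numpy as np, cv2
from scipy.spatial.transform import Rotation as R
from plant import ctrl, camrig, monitor
def snap(n,f=None):
    c=camrig.read_camera(n)
    if f: cv2.imwrite('pics/'+f,c['pixels'][:,:,::-1])
    return c
def ray(c,u,v,fish=False):
    K=np.array(c['camera_matrix']);x=(u-K[0,2])/K[0,0];y=(v-K[1,2])/K[1,1]
    if fish:
        r=np.hypot(x,y);d=np.array([x/r*np.sin(r),y/r*np.sin(r),np.cos(r)]) if r>1e-9 else np.array([0,0,1.])
    else: d=np.array([x,y,1.])
    return np.array(c['xyz']),R.from_quat(c['orientation']).apply(d/np.linalg.norm(d))
def plane(c,u,v,z,fish=False):
    o,d=ray(c,u,v,fish);return o+d*(z-o[2])/d[2]
def meet(rays):
    A=np.zeros((3,3));b=np.zeros(3)
    for o,d in rays:
        P=np.eye(3)-np.outer(d,d);A+=P;b+=P@o
    x=np.linalg.solve(A,b);return x,[np.linalg.norm((np.eye(3)-np.outer(d,d))@(x-o)) for o,d in rays]
```

Run:
```python
from h import *
for n in ['top','side','wrist']:
    c=snap(n,n+'0.png');print(n,np.round(c['xyz'],3),np.round(R.from_quat(c['orientation']).as_matrix(),2).tolist(),np.round(c['camera_matrix'],1).tolist())
s=monitor.get_state();print(s['eef_pos'],R.from_quat(s['tcp_rot']).as_matrix().round(3),s['time'])
```

```text
pics
plant.py
top [ 0.42  -0.223  1.1  ] [[-0.0, -1.0, 0.09], [-1.0, 0.0, -0.01], [0.01, -0.09, -1.0]] [[506.7, 0.0, 279.4], [0.0, 506.7, 203.7], [0.0, 0.0, 1.0]]
side [0.18  0.347 0.607] [[-0.87, -0.28, 0.4], [-0.49, 0.53, -0.69], [-0.02, -0.8, -0.6]] [[403.5, 0.0, 290.9], [0.0, 403.5, 206.1], [0.0, 0.0, 1.0]]
wrist [0.153 0.661 0.373] [[0.33, 0.9, 0.28], [0.94, -0.32, -0.1], [-0.0, 0.29, -0.96]] [[325.2, 0.0, 279.1], [0.0, 325.2, 209.8], [0.0, 0.0, 1.0]]
[0.22466434 0.63596293 0.23022609] [[-0.943  0.333 -0.001]
 [ 0.333  0.943 -0.002]
 [ 0.    -0.002 -1.   ]] 0.15
```

View pics/top0.png

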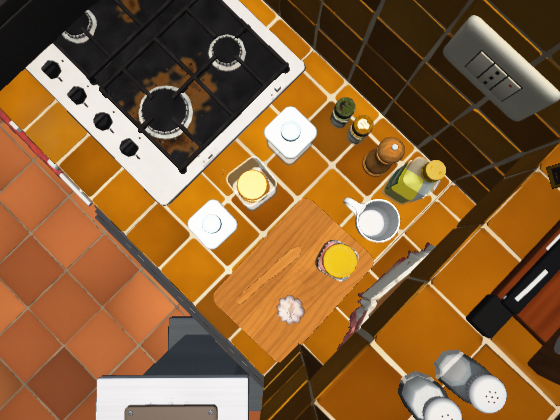

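View pics/side0.png

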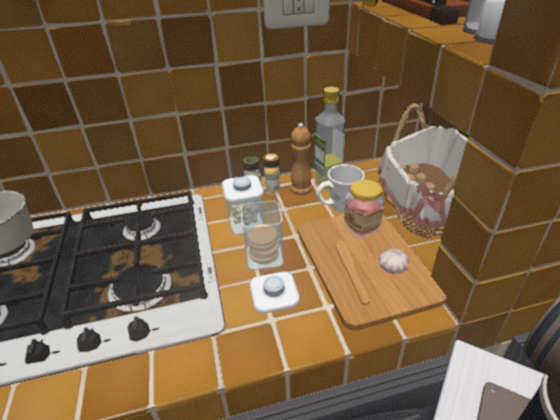

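View pics/wrist0.png

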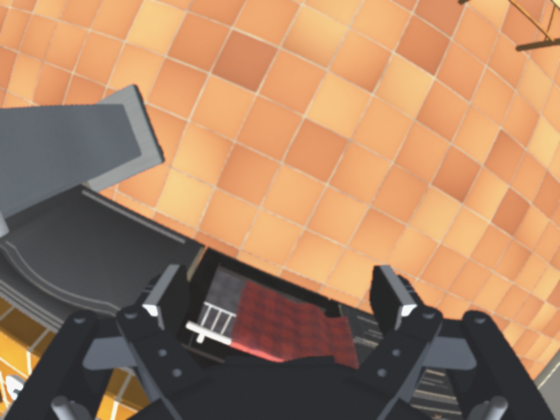

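The top view shows the loose lid at about (212,224), the open biscuit box at (252,184) and the pasta box at (291,134). In the side view the lid button is at (275,285), the biscuit box at (263,240) and the pasta button at (242,184). The wrist camera sees only floor and cart.

Run:
```python
from h import *
a=cv2.imread('pics/top0.png')[95:255,180:330];b=cv2.imread('pics/side0.png')[165:320,210:320]
a=cv2.resize(a,None,fx=2.6,fy=2.6,interpolation=3);b=cv2.resize(b,(300,416),interpolation=3)
a=cv2.resize(a,(390,416));cv2.imwrite('pics/crop.png',np.hstack([a,b]))
for n in ['top','side']:
    im=cv2.imread(f'pics/{n}0.png');hsv=cv2.cvtColor(im,cv2.COLOR_BGR2HSV)
    for s in ([(212,224),(291,134)] if n=='top' else [(275,285),(242,184)]):
        print(n,s,hsv[s[1],s[0]-22:s[0]+23:2].tolist())
```

```text
top (212, 224) [[0, 1, 254], [30, 1, 254], [30, 1, 254], [0, 1, 254], [0, 1, 254], [0, 1, 254], [95, 17, 249], [90, 5, 253], [0, 1, 254], [30, 1, 254], [30, 1, 254], [30, 1, 254], [30, 1, 254], [30, 1, 254], [84, 5, 254], [98, 41, 219], [30, 1, 254], [30, 1, 254], [30, 1, 254], [30, 1, 254], [30, 1, 254], [30, 1, 254], [30, 1, 254]]
top (291, 134) [[30, 1, 254], [0, 1, 254], [0, 1, 254], [0, 1, 254], [0, 1, 254], [0, 1, 254], [97, 28, 154], [90, 6, 253], [90, 5, 253], [30, 1, 254], [0, 1, 254], [0, 1, 254], [0, 1, 254], [90, 2, 253], [95, 11, 253], [96, 31, 236], [0, 0, 253], [0, 1, 254], [0, 1, 254], [0, 1, 254], [0, 1, 254], [30, 1, 254], [0, 1, 254]]
side (275, 285) [[90, 1, 242], [60, 1, 241], [90, 1, 241], [75, 2, 242], [90, 1, 242], [101, 10, 210], [101, 27, 209], [101, 17, 213], [102, 11, 226], [100, 10, 227], [103, 10, 225], [102, 11, 227], [99, 11, 224], [101, 16, 218], [101, 23, 209], [97, 18, 180], [100, 3, 233], [60, 1, 241], [90, 1, 241], [75, 2, 242], [60, 1, 235], [9, 9, 193], [16, 156, 175]]
side (242, 184) [[17, 75, 132], [30, 1, 205], [90, 1, 241], [60, 1, 241], [60, 1, 240], [60, 1, 242], [0, 0, 220], [99, 26, 184], [101, 24, 210], [102, 18, 211], [104, 16, 212], [104, 18, 209], [102, 21, 214], [101, 28, 202], [99, 31, 167], [107, 16, 146], [90, 3, 233], [90, 1, 240], [60, 1, 241], [60, 1, 241], [0, 1, 207], [16, 143, 192], [17, 138, 187]]
```

View pics/crop.png

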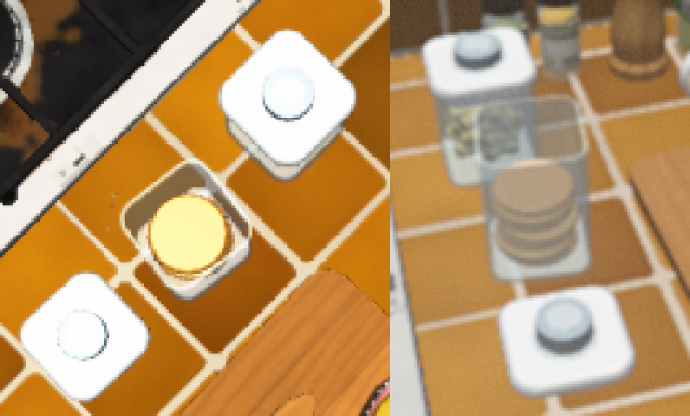

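The crop shows the square covers cleanly (top: lid button about (212,223), pasta button about (291,131), biscuit mouth about (252,180)). The bluish buttons separate by saturation. I'll take a coarse measure, then look from the wrist.

Add to h.py:
```python
def seg(im,s,win,fish=False):
    """im BGR; s seed on a white lid. returns cover minAreaRect, button ellipse"""
    x0,y0=s[0]-win,s[1]-win;x0=max(x0,0);y0=max(y0,0)
    w=im[y0:s[1]+win,x0:s[0]+win];h=cv2.cvtColor(w,cv2.COLOR_BGR2HSV)
    m=((h[...,1]<50)&(h[...,2]>120)).astype(np.uint8)
    m=cv2.morphologyEx(m,cv2.MORPH_OPEN,np.ones((3,3)))
    n,l=cv2.connectedComponents(m);k=l[s[1]-y0,s[0]-x0];m=(l==k).astype(np.uint8)
    c=max(cv2.findContours(m,0,1)[0],key=cv2.contourArea);rect=cv2.minAreaRect(c)
    f=cv2.drawContours(np.zeros_like(m),[c],-1,1,-1);f=cv2.erode(f,np.ones((7,7)))
    b=((h[...,1]>4)&(f>0)).astype(np.uint8)
    cs=[q for q in cv2.findContours(b,0,1)[0] if len(q)>15]
    b=max(cs,key=lambda q:cv2.contourArea(cv2.convexHull(q)));e=cv2.fitEllipse(cv2.convexHull(b))
    return ((rect[0][0]+x0,rect[0][1]+y0),rect[1],rect[2]),((e[0][0]+x0,e[0][1]+y0),e[1],e[2])
```

Run:
```python
from h import *
T=snap('top');S=snap('side')
bg=lambda c:np.ascontiguousarray(c['pixels'][:,:,::-1])
P={}
for nm,st,ss in [('lid',(212,224),(275,285)),('pasta',(291,134),(242,184))]:
    rt,et=seg(bg(T),st,35);rs,es=seg(bg(S),ss,32)
    print(nm,np.round(rt[0],1),rt[1:],et,'\n  side',rs,es)
    print('  3d button',meet([ray(T,*et[0]),ray(S,*es[0])]), 'z.035',plane(T,*et[0],.035))
# biscuit rim by hand
print(plane(T,252,180,.12)); print(plane(T,291,131,.11))
print(meet([ray(T,252,161+0),ray(S,284,203)]))
```

```text
lid [211.2 224.8] ((39.59797668457031, 44.5477294921875), 45.0) ((211.27289581298828, 223.5417022705078), (19.087474822998047, 19.579200744628906), 105.76304626464844) 
  side ((273.4500026702881, 292.3499984741211), (43.323204040527344, 46.16925048828125), 71.56504821777344) ((273.3974857330322, 287.34599685668945), (23.073455810546875, 24.25872802734375), 68.45685577392578)
  3d button (array([ 0.47273971, -0.08506213,  0.03017986]), [np.float64(0.0009627460792732636), np.float64(0.0009627460792732719)]) z.035 [ 0.47165108 -0.08613763  0.035     ]
pasta [288.8 134.2] ((45.25482940673828, 47.37614822387695), 45.0) ((290.2240524291992, 130.7061767578125), (19.916370391845703, 20.625638961791992), 21.942224502563477) 
  side ((244.35294723510742, 195.41176223754883), (47.051910400390625, 39.775840759277344), 75.96376037597656) ((247.2224235534668, 203.83841705322266), (24.994340896606445, 31.80361557006836), 130.62808227539062)
  3d button (array([ 0.65832405, -0.25669955,  0.05187778]), [np.float64(0.008098259466456585), np.float64(0.008098259466456622)]) z.035 [ 0.66953373 -0.25325602  0.035     ]
[ 0.55209784 -0.17570927  0.12      ]
[ 0.65133342 -0.25264054  0.11      ]
(array([ 0.55140306, -0.19183945,  0.13985513]), [np.float64(0.03730214525094343), np.float64(0.03730214525094364)])
```

The manual's scale: shifts go in shares of 0.8 m and turns go in shares of 2 rad. Converting my numbers, -0.277 m is -0.3463, -0.259 m is -0.3238, 0.447 rad is 0.2235.

>>> {"fn": "jog_arm", "kwargs": {
  "motion": [
    {"d": [-0.05,-0.0463,-0.025],"r": [0,0,0.05],"aperture": 1},
    {"d": [-0.1,-0.0925,-0.025],"r": [0,0,0.1],"aperture": 1},
    {"d": [-0.15,-0.1388,-0.025],"r": [0,0,0.15],"aperture": 1},
    {"d": [-0.2,-0.185,-0.025],"r": [0,0,0.2],"aperture": 1},
    {"d": [-0.25,-0.2313,-0.025],"r": [0,0,0.2235],"aperture": 1},
    {"d": [-0.3,-0.2775,-0.025],"r": [0,0,0.2235],"aperture": 1},
    {"d": [-0.3463,-0.3238,-0.025],"r": [0,0,0.2235],"aperture": 1}
  ]
}}

```text
time: 1.12
eef_pos: [0.4004, 0.2982, 0.2514]
tcp_rot: [0.383, 0.924, 0.0, 0.0]
contact_force: [0.2, 1.2, -0.0]
opening: 0.999
finger_force: 0.0
```

To row units: -0.354 m is -0.4425, -0.3 m is -0.375.

>>> {"fn": "jog_arm", "kwargs": {
  "motion": [
    {"d": [-0.0625,-0.0425,0],"aperture": 1},
    {"d": [-0.125,-0.085,0],"aperture": 1},
    {"d": [-0.1875,-0.1275,0],"aperture": 1},
    {"d": [-0.25,-0.17,0],"aperture": 1},
    {"d": [-0.3125,-0.2125,0],"aperture": 1},
    {"d": [-0.375,-0.255,0],"aperture": 1},
    {"d": [-0.4425,-0.3,0],"aperture": 1},
    {"d": [-0.4425,-0.3,0],"aperture": 1},
    {"d": [-0.4425,-0.3,0],"aperture": 1}
  ]
}}

```text
time: 2.25
eef_pos: [0.4796, -0.1203, 0.2511]
tcp_rot: [0.384, 0.923, 0.0, -0.0]
contact_force: [-0.2, 0.2, -0.3]
opening: 0.999
finger_force: 0.0
```

Run:
```python
from h import *
c=snap('wrist','wA.png');np.save('wA.npy',c,allow_pickle=True)
```

```text
(no output)
```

View pics/wA.png

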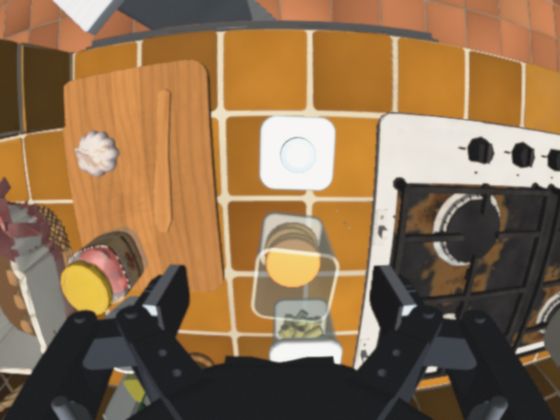

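Wrist view A shows the lid at (297,153), with its button at (297,154). The biscuit rim runs about (255–338, 252–318), and the pasta box is partly hidden at (305,345). I'll shift 0.12 m and take a second view.

To row units: -0.12 m is -0.15, -0.06 m is -0.075.

>>> {"fn": "jog_arm", "kwargs": {
  "motion": [
    {"d": [-0.075,0,0],"aperture": 1},
    {"d": [-0.15,0,0],"aperture": 1},
    {"d": [-0.15,0,0],"aperture": 1},
    {"d": [-0.15,0,0],"aperture": 1}
  ]
}}

```text
time: 2.8
eef_pos: [0.5644, -0.2035, 0.2509]
tcp_rot: [0.382, 0.924, 0.0, -0.001]
contact_force: [0.2, 0.6, 1.1]
opening: 0.999
finger_force: 0.0
```

Run:
```python
from h import *
c=snap('wrist','wB.png');np.save('wB.npy',c,allow_pickle=True)
```

```text
(no output)
```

View pics/wB.png

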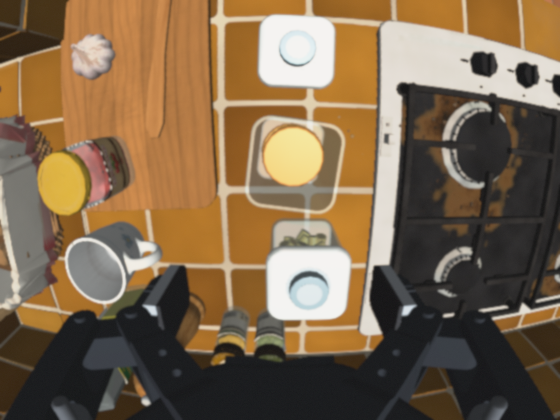

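The second wrist view shows the lid at (296,50), with its button at (297,47). The biscuit rim corners are roughly (258,118), (343,126), (332,212) and (247,202), so it is slightly turned. The pasta button is at (309,290). I'll rectify both views to straight-down for measuring.

Add to h.py:
```python
XT=np.array([-.7071,.7071,0]);YT=np.array([.7071,.7071,0])
def rectify(c,f=500,W=700,H=800):
    Rn=np.column_stack([YT,-XT,[0,0,-1.]]);Rc=R.from_quat(c['orientation']).as_matrix()
    K2=np.array([[f,0,W/2],[0,f,H/2],[0,0,1.]])
    m=cv2.fisheye.initUndistortRectifyMap(np.array(c['camera_matrix'],float),np.zeros(4),Rn.T@Rc,K2,(W,H),cv2.CV_32FC1)
    im=cv2.remap(np.ascontiguousarray(c['pixels'][:,:,::-1]),*m,cv2.INTER_CUBIC)
    return im,dict(camera_matrix=K2,xyz=c['xyz'],orientation=R.from_matrix(Rn).as_quat())
```

Run:
```python
from h import *
o=[]
for n in 'AB':
    c=np.load(f'w{n}.npy',allow_pickle=True).item();im,c2=rectify(c);cv2.imwrite(f'r{n}.png',im);np.save(f'r{n}.npy',c2,allow_pickle=True)
    for q in [(.472,-.086,.035),(.552,-.176,.12),(.651,-.253,.12)]:
        d=R.from_quat(c2['orientation']).inv().apply(np.array(q)-c2['xyz']);print(n,c2['xyz'],c2['camera_matrix'][:2,:2].diagonal()*d[:2]/d[2]+[350,400])
    o.append(im[:,150:550])
cv2.imwrite('pics/rAB.png',cv2.resize(np.hstack(o),(600,600)))
```

```text
A [ 0.42593365 -0.06709051  0.39446887] [376.70996542 463.9065911 ]
A [ 0.42593365 -0.06709051  0.39446887] [372.10038308 702.68098209]
A [ 0.42593365 -0.06709051  0.39446887] [400.43938804 929.39302177]
B [ 0.51071314 -0.15049508  0.39437041] [375.36462017 298.46238004]
B [ 0.51071314 -0.15049508  0.39437041] [370.33659541 486.06781309]
B [ 0.51071314 -0.15049508  0.39437041] [398.68577026 712.86121187]
```

View pics/rAB.png

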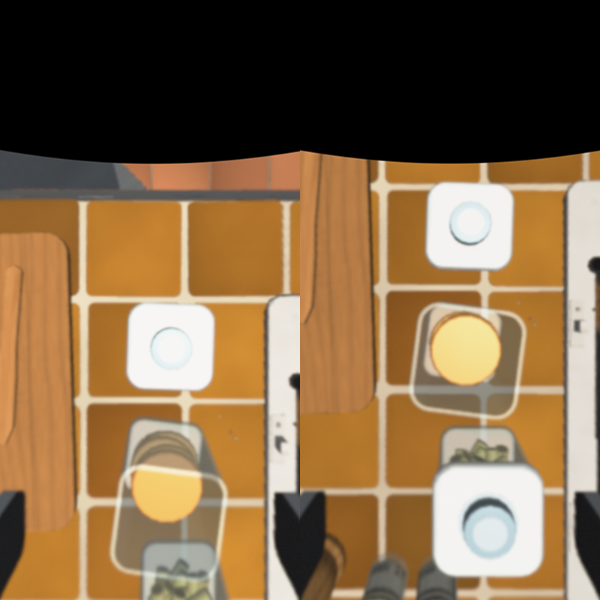

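Rectified views, in full-resolution coordinates: the lid is at A(378,463) and B(377,301). The biscuit rim centre is at A(375,693) and B(373,480), turned about 6°. The pasta button is at B(403,709). Next I'll fit the edges.

Add to h.py:
```python
def quad(im,cs,mode,hw=9):
    """refine quad corners: fit lines to ridge ('ridge') or white edge ('edge')"""
    g=cv2.GaussianBlur(im.min(axis=2).astype(np.float32),(0,0),1.0);L=[]
    cs=np.array(cs,float);cen=cs.mean(0)
    for i in range(4):
        a,b=cs[i],cs[(i+1)%4];t=(b-a)/np.linalg.norm(b-a);n=np.array([t[1],-t[0]])
        if n@(a-cen)<0:n=-n
        s=np.arange(-hw,hw+.01,.25);pts=[]
        for k in np.linspace(.2,.8,40):
            p=a+k*(b-a);q=p+s[:,None]*n
            v=cv2.remap(g,q[None,:,0].astype(np.float32),q[None,:,1].astype(np.float32),1)[0]
            j=np.argmax(v) if mode=='ridge' else np.argmin(np.gradient(v))
            pts.append(p+s[j]*n)
        pts=np.float32(pts)
        for _ in range(3):
            vx,vy,x,y=cv2.fitLine(pts,cv2.DIST_HUBER,0,.01,.01).ravel()
            r=np.abs((pts-[x,y])@[-vy,vx]);pts=pts[r<=max(1.0,2*np.median(r))]
        L.append(np.cross([x,y,1],[x+vx,y+vy,1]))
    out=[]
    for i in range(4):
        p=np.cross(L[i-1],L[i]);out.append(p[:2]/p[2])
    return np.array(out)
def btn(im,s,w=45):
    r=im[s[1]-w:s[1]+w,s[0]-w:s[0]+w];h=cv2.cvtColor(r,cv2.COLOR_BGR2HSV)
    m=((h[...,1]>9)&(h[...,1]<75)&(h[...,2]>200)).astype(np.uint8)
    m=cv2.morphologyEx(m,cv2.MORPH_OPEN,np.ones((3,3)))
    c=max(cv2.findContours(m,0,1)[0],key=cv2.contourArea);e=cv2.fitEllipse(cv2.convexHull(c))
    return np.array(e[0])+np.array(s)-w,e[1]
```

Run:
```python
from h import *
I={n:cv2.imread(f'r{n}.png') for n in 'AB'};C={n:np.load(f'r{n}.npy',allow_pickle=True).item() for n in 'AB'}
f=lambda l,o:[((u-o)/.75+150,v/.75) for u,v in l]
def tri(q): 
    P=[meet([ray(C['A'],*a),ray(C['B'],*b)])[0] for a,b in zip(*q)];return np.array(P)
def rep(nm,P):
    d=[P[1]-P[0],P[2]-P[3],(P[2]-P[1]),(P[3]-P[0])];
    y=[np.degrees(np.arctan2(v@-XT,v@YT)) for v in d]
    print(nm,P.mean(0).round(4),'z',P[:,2].round(4),'sides',[round(np.linalg.norm(v),4) for v in d],'ang',np.round(y,1))
la=quad(I['A'],f([(128,304),(214,304),(213,390),(127,390)],0),'edge');lb=quad(I['B'],f([(427,183),(513,183),(513,269),(427,269)],300),'edge')
ra=quad(I['A'],f([(122,466),(226,473),(218,575),(112,567)],0),'ridge');rb=quad(I['B'],f([(419,303),(525,314),(515,417),(411,406)],300),'ridge')
print(la.round(1).tolist(),lb.round(1).tolist(),'\n',ra.round(1).tolist(),rb.round(1).tolist())
rep('lid',tri((la,lb)));rep('rim',tri((ra,rb)))
for n,q,z in [('A',la,.026),('B',lb,.026),('A',ra,.12),('B',rb,.12)]: rep(n+str(z),np.array([plane(C[n],*p,z) for p in q]))
ba,bb=btn(I['A'],(379,465)),btn(I['B'],(377,297));print(ba,bb,meet([ray(C['A'],*ba[0]),ray(C['B'],*bb[0])]))
pb=btn(I['B'],(403,709));print(pb);T=snap('top');
print('pasta',plane(C['B'],*pb[0],.122),meet([ray(C['B'],*pb[0]),ray(T,290.2,130.7)]))
pc=quad(I['B'],f([(433,463),(543,463),(543,577),(433,577)],300),'edge');rep('pcover',np.array([plane(C['B'],*p,.107) for p in pc]))
```

```text
[[321.4, 390.5], [436.4, 412.5], [432.8, 521.1], [317.2, 517.3]] [[319.4, 241.4], [435.5, 245.5], [431.4, 361.1], [316.5, 357.8]] 
 [[314.6, 619.5], [453.6, 637.4], [434.7, 776.9], [296.2, 758.0]] [[312.7, 403.7], [451.5, 422.7], [433.7, 559.9], [294.8, 541.4]]
lid [ 0.471  -0.0853  0.0196] z [-0.0044  0.0383  0.0229  0.0217] sides [np.float64(0.0964), np.float64(0.0858), np.float64(0.0825), np.float64(0.0986)] ang [11.   1.7 90.1 90.7]
rim [ 0.5515 -0.1733  0.1193] z [0.1189 0.1176 0.1206 0.1199] sides [np.float64(0.0775), np.float64(0.0767), np.float64(0.0758), np.float64(0.0762)] ang [ 7.8  7.4 98.1 97.4]
A0.026 [ 0.4714 -0.0845  0.026 ] z [0.026 0.026 0.026 0.026] sides [np.float64(0.0863), np.float64(0.0853), np.float64(0.0801), np.float64(0.0935)] ang [10.8  1.9 91.9 91.9]
B0.026 [ 0.4728 -0.0858  0.026 ] z [0.026 0.026 0.026 0.026] sides [np.float64(0.0856), np.float64(0.0847), np.float64(0.0852), np.float64(0.0858)] ang [ 2.   1.6 92.  91.4]
A0.12 [ 0.5512 -0.1731  0.12  ] z [0.12 0.12 0.12 0.12] sides [np.float64(0.0769), np.float64(0.0768), np.float64(0.0772), np.float64(0.
[... 193 characters left out ...]
.4 97.4]
(array([376.96927261, 465.93836212]), (50.86973190307617, 54.55121612548828)) (array([377.22845078, 296.1158638 ]), (53.33619689941406, 55.028892517089844)) (array([ 0.47235695, -0.08598799,  0.04426452]), [np.float64(0.0005733507416761776), np.float64(0.0005733507416762955)])
(array([403.20273209, 710.13825989]), (67.9382095336914, 73.85470581054688))
pasta [ 0.65066843 -0.24946406  0.122     ] (array([ 0.64995499, -0.25010238,  0.12178897]), [np.float64(0.000978162272935114), np.float64(0.0009781622729352311)])
pcover [ 0.6508 -0.2496  0.107 ] z [0.107 0.107 0.107 0.107] sides [np.float64(0.0848), np.float64(0.085), np.float64(0.0848), np.float64(0.0858)] ang [ 0.9  0.2 89.8 90. ]
```

To row units: 0.18 m is 0.225, 0.148 m is 0.185.

>>> {"fn": "jog_arm", "kwargs": {
  "motion": [
    {"d": [0.0625,0.0075,0],"aperture": 0.62},
    {"d": [0.125,0.015,0],"aperture": 0.62},
    {"d": [0.185,0.0225,0.025],"aperture": 0.62},
    {"d": [0.185,0.0225,0.1],"aperture": 0.62},
    {"d": [0.185,0.0225,0.175],"aperture": 0.62},
    {"d": [0.185,0.0225,0.225],"aperture": 0.62},
    {"d": [0.185,0.0225,0.225],"aperture": 0.62},
    {"d": [0.185,0.0225,0.225],"aperture": 0.62}
  ],
  "clamp_n": 30
}}

```text
time: 3.9
eef_pos: [0.474, -0.0878, 0.0736]
tcp_rot: [0.383, 0.924, 0.0, 0.002]
contact_force: [-0.4, -0.1, 0.5]
opening: 0.621
finger_force: 0.0
```

Run:
```python
from h import *
c=snap('wrist','wC.png');s=monitor.get_state();p=np.array([.4724,-.0858,0])-s['eef_pos'];print(p@XT,p@YT,s['eef_pos'])
```

```text
0.0031557711187943376 0.00015671675084573823 [ 0.47452067 -0.08814231  0.07415273]
```

View pics/wC.png

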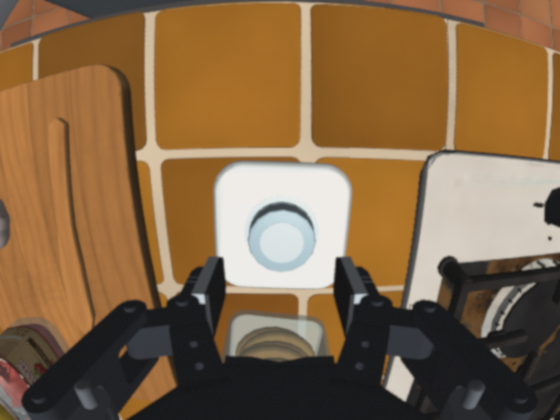

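The wrist view shows the button at (281,238), centred between the open fingers at columns 215 and 348. Next I descend and grip.

To row units: 0.043 m is 0.0538, 0.002 m is 0.0025.

>>> {"fn": "jog_arm", "kwargs": {
  "motion": [
    {"d": [0.0025,0,0.025],"aperture": 0.62},
    {"d": [0.0025,0,0.0438],"aperture": 0.62},
    {"d": [0.0025,0,0.0538],"aperture": 0.62},
    {"d": [0.0025,0,0.0538],"aperture": 0.62},
    {"d": [0.0025,0,0.0538],"aperture": 0.62}
  ]
}}

```text
time: 4.58
eef_pos: [0.4719, -0.0865, 0.0288]
tcp_rot: [0.383, 0.924, -0.0, 0.0]
contact_force: [0.6, -0.0, -0.7]
opening: 0.626
finger_force: 0.0
```

Run:
```python
from h import *
for _ in range(3):
    s=monitor.get_state();p=np.array([.4724,-.0858,0])-s['eef_pos'];print(p@XT,p@YT,s['eef_pos'],s['contact_force']);snap('wrist')
```

```text
0.00012720468020499632 0.0008943177727482037 [ 0.47185756 -0.08652233  0.02884395] [ 0.6256307  -0.04617688 -0.65962233]
0.00018432785985940126 0.0008854882222736961 [ 0.4719042  -0.08655648  0.02891102] [-0.5719504   0.64896487 -0.01799077]
0.0001236712780902311 0.0008904475682738601 [ 0.4718578  -0.0865171   0.02888287] [-0.5781994   0.38673714 -0.44722195]
```

Aligned to within 1 mm. Now I close the gripper.

To row units: 0.001 m is 0.0013.

>>> {"fn": "jog_arm", "kwargs": {
  "motion": [
    {"d": [0,0.0013,0],"aperture": 0.3},
    {"d": [0,0.0013,0],"aperture": 0.3},
    {"d": [0,0.0013,0],"aperture": 0.3},
    {"d": [0,0.0013,0],"aperture": 0.3}
  ],
  "clamp_n": 35
}}

```text
time: 5.22
eef_pos: [0.4724, -0.0858, 0.0288]
tcp_rot: [0.383, 0.924, -0.0, 0.0]
contact_force: [-0.6, -0.0, 3.0]
opening: 0.452
finger_force: 35.2
```

>>> {"fn": "jog_arm", "kwargs": {
  "motion": [
    {"d": [0,0,-0.0125],"aperture": 0.3},
    {"d": [0,0,-0.0375],"aperture": 0.3},
    {"d": [0,0,-0.075],"aperture": 0.3},
    {"d": [0,0,-0.075],"aperture": 0.3}
  ]
}}

```text
time: 5.72
eef_pos: [0.4737, -0.0861, 0.0905]
tcp_rot: [0.383, 0.924, 0.0, 0.003]
contact_force: [-0.6, 0.2, -1.0]
opening: 0.447
finger_force: 35.4
```

Run:
```python
from h import *
c=snap('wrist','wD.png');s=monitor.get_state();print(s['eef_pos'])
```

```text
[ 0.47244811 -0.08568922  0.0888172 ]
```

View pics/wD.png

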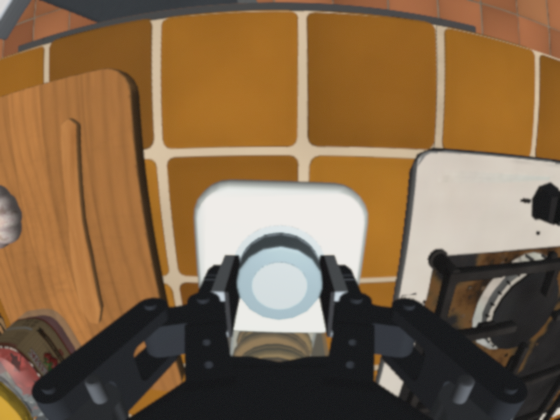

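The lid is lifted level, with the button at (280,280) held between the pads. I'll carry it above the box with a 5.7° turn and check it numerically.

To row units: -0.118 m is -0.1475, -0.095 m is -0.1188, 0.0995 rad is 0.0498.

>>> {"fn": "jog_arm", "kwargs": {
  "motion": [
    {"d": [0,0,-0.0625],"aperture": 0.3},
    {"d": [0,0,-0.1188],"aperture": 0.3},
    {"d": [-0.05,-0.0025,-0.1188],"r": [0,0,0.025],"aperture": 0.3},
    {"d": [-0.1,-0.005,-0.1188],"r": [0,0,0.0498],"aperture": 0.3},
    {"d": [-0.1475,-0.0075,-0.1188],"r": [0,0,0.0498],"aperture": 0.3},
    {"d": [-0.1475,-0.0075,-0.1188],"r": [0,0,0.0498],"aperture": 0.3},
    {"d": [-0.1475,-0.0075,-0.1188],"r": [0,0,0.0498],"aperture": 0.3},
    {"d": [-0.1475,-0.0075,-0.1188],"r": [0,0,0.0498],"aperture": 0.3}
  ]
}}

```text
time: 6.78
eef_pos: [0.5502, -0.1723, 0.1824]
tcp_rot: [0.428, 0.904, 0.0, -0.001]
contact_force: [-0.2, -0.3, -1.3]
opening: 0.447
finger_force: 36.0
```

Run:
```python
from h import *
c=snap('wrist');s=monitor.get_state();M=R.from_quat(s['tcp_rot']).as_matrix();p=np.array([.5514,-.1732,.135])-s['eef_pos'];print('go tool',(M.T@p).round(4),s['eef_pos'],'yaw y',np.degrees(np.arctan2(M[:,1]@-XT,M[:,1]@YT)),s['contact_force'])
np.save('wE.npy',c,allow_pickle=True)
im,c2=rectify(c)
zc=s['eef_pos'][2]-.003   # cover top
ctr=s['eef_pos'];a=np.radians(7.6);ex=np.cos(a)*YT-np.sin(a)*XT;ey=-np.sin(a)*YT-np.cos(a)*XT
K=c2['camera_matrix'];Rn=R.from_quat(c2['orientation'])
pr=lambda q:(lambda d:(K[0,0]*d[0]/d[2]+350,K[1,1]*d[1]/d[2]+400))(Rn.inv().apply(q-c2['xyz']))
# edges of near half only: pad quad: upper half corners
Q=[pr(np.r_[(ctr+.043*i*ex+(j)*ey)[:2],zc]) for i,j in [(-1,-.043),(1,-.043),(1,-.012),(-1,-.012)]]
q=quad(im,Q,'edge',14);P=np.array([plane(c2,*x,zc) for x in q[:2]])
m=P.mean(0)-ctr;d=P[1]-P[0]
print('pred',np.round(Q,1).tolist(),'fit',q.round(1).tolist())
print('front edge mid: ex',m@ex,'ey',m@ey,'(expect 0,-.043) len',np.linalg.norm(d),'yaw',np.degrees(np.arctan2(d@-XT,d@YT)))
```

```text
go tool [-0.0013  0.0003  0.0478] [ 0.55040609 -0.17243548  0.1827648 ] yaw y 5.737568704996557 [ 0.22722614  0.19220576 -0.54006561]
pred [[199.5, 492.1], [491.3, 531.0], [477.3, 636.2], [185.5, 597.3]] fit [[202.8, 489.2], [477.1, 526.3], [475.3, 653.5], [185.1, 595.2]]
front edge mid: ex -0.0017241718746892278 ey -0.043901781865236716 (expect 0,-.043) len 0.08087019548255331 yaw 7.706261083372962
```

To row units: 0.042 m is 0.0525, -0.001 m is -0.0013.

>>> {"fn": "jog_arm", "kwargs": {
  "motion": [
    {"d": [-0.0013,0,0.025],"aperture": 0.3},
    {"d": [-0.0013,0,0.0375],"aperture": 0.3},
    {"d": [-0.0013,0,0.045],"aperture": 0.3},
    {"d": [-0.0013,0,0.0525],"aperture": 0.3},
    {"d": [-0.0013,0,0.0525],"aperture": 0.3}
  ]
}}

```text
time: 7.45
eef_pos: [0.5516, -0.1741, 0.1408]
tcp_rot: [0.429, 0.903, 0.0, -0.0]
contact_force: [0.5, 0.1, -1.8]
opening: 0.448
finger_force: 36.0
```

>>> {"fn": "jog_arm", "kwargs": {
  "motion": [
    {"d": [0,0,0.0038],"aperture": 0.3},
    {"d": [0,0,0.0069],"aperture": 0.3},
    {"d": [0,0,0.0069],"aperture": 0.3}
  ]
}}

```text
time: 7.82
eef_pos: [0.5517, -0.1741, 0.1357]
tcp_rot: [0.429, 0.903, 0.0, -0.0]
contact_force: [-0.9, -0.7, -1.9]
opening: 0.451
finger_force: 36.0
```

To row units: 0.0015 m is 0.0019.

>>> {"fn": "jog_arm", "kwargs": {
  "motion": [
    {"d": [0,0,0.0019],"aperture": 0.3},
    {"d": [0,0,0.0019],"aperture": 0.3}
  ]
}}

```text
time: 8.07
eef_pos: [0.552, -0.1743, 0.1348]
tcp_rot: [0.429, 0.903, -0.0, 0.0]
contact_force: [-0.6, -0.3, 0.5]
opening: 0.446
finger_force: 36.2
```

>>> {"fn": "jog_arm", "kwargs": {
  "motion": [
    {"d": [0,0,0.0019],"aperture": 0.3},
    {"d": [0,0,0.0019],"aperture": 0.3}
  ]
}}

```text
time: 8.32
eef_pos: [0.5521, -0.1743, 0.1341]
tcp_rot: [0.429, 0.903, -0.0, 0.0]
contact_force: [-2.2, 0.5, 4.4]
opening: 0.449
finger_force: 36.5
```

To row units: -0.11 m is -0.1375, -0.08 m is -0.1.

>>> {"fn": "jog_arm", "kwargs": {
  "motion": [
    {"aperture": 0.65},
    {"aperture": 0.65},
    {"d": [0,0,-0.0375],"aperture": 0.65},
    {"d": [0.0375,0,-0.1],"aperture": 0.6},
    {"d": [0.075,0,-0.1375],"aperture": 0.3},
    {"d": [0.075,0,-0.1375],"aperture": 0.0},
    {"d": [0.075,0,-0.1375],"aperture": 0},
    {"d": [0.075,0,-0.1375],"aperture": 0}
  ]
}}

```text
time: 9.32
eef_pos: [0.5134, -0.1279, 0.2407]
tcp_rot: [0.429, 0.903, -0.0, -0.002]
contact_force: [0.1, 0.2, -0.1]
opening: 0.001
finger_force: 0.0
```

```bash
python3 - <<'E'
from h import *
c=snap('wrist');np.save('wF.npy',c,allow_pickle=True);s=monitor.get_state();print(s['eef_pos'])
im,c2=rectify(c);cv2.imwrite('rF.png',im)
K=c2['camera_matrix'];Rn=R.from_quat(c2['orientation'])
pr=lambda q:(lambda d:(K[0,0]*d[0]/d[2]+350,K[1,1]*d[1]/d[2]+400))(Rn.inv().apply(q-c2['xyz']))
a=np.radians(7.6);ex=np.cos(a)*YT-np.sin(a)*XT;ey=-np.sin(a)*YT-np.cos(a)*XT
ctr=np.array([.5517,-.1740,.132])
Q=[pr(ctr+.043*i*ex+.043*j*ey) for i,j in [(-1,-1),(1,-1),(1,1),(-1,1)]]
q=quad(im,Q,'edge',10);P=np.array([plane(c2,*x,.132) for x in q])
d=[P[1]-P[0],P[2]-P[3],P[2]-P[1],P[3]-P[0]]
print(np.round(Q,1).tolist(),q.round(1).tolist(),P.mean(0),[np.linalg.norm(v).round(4) for v in d],[np.degrees(np.arctan2(v@-XT,v@YT)).round(1) for v in d])
u=np.array(pr(np.r_[ctr[:2],.1495])).astype(int);print(u)
b=btn(im,u,60);print(b,plane(c2,*b[0],.149))
for x in Q: cv2.circle(im,(int(x[0]),int(x[1])),2,(0,0,255),-1)
for x in q: cv2.circle(im,(int(x[0]),int(x[1])),2,(0,255,0),-1)
cv2.imwrite('pics/rF.png',im[250:800,50:650])
E
```

```text
[ 0.51344971 -0.12795989  0.24081858]
[[251.4, 570.8], [420.4, 593.3], [397.8, 762.3], [228.9, 739.8]] [[250.9, 570.1], [417.9, 593.0], [395.7, 766.9], [230.0, 731.4]] [ 0.55090061 -0.17392975  0.132     ] [np.float64(0.0851), np.float64(0.0855), np.float64(0.0885), np.float64(0.0821)] [np.float64(7.8), np.float64(12.1), np.float64(97.3), np.float64(97.4)]
[322 686]
(array([329.36650848, 707.27494812]), (9.097498893737793, 15.641002655029297)) [ 0.56102326 -0.17895639  0.149     ]
```

View pics/rF.png

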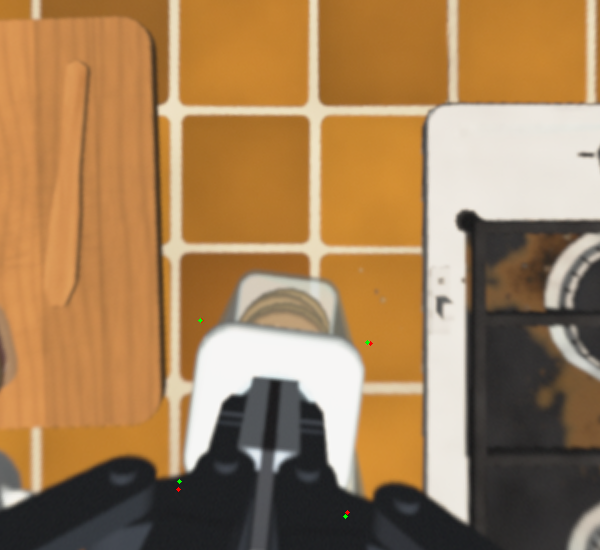

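The picture shows the cover squarely on the box: its front edge runs (205,325)–(362,345), where I predicted it at rim height and turned 7.8°. The shut fingers hide the button. Next I press it.

To row units: 0.103 m is 0.1288, -0.06 m is -0.075.

>>> {"fn": "jog_arm", "kwargs": {
  "motion": [
    {"d": [-0.075,0,0],"aperture": 0},
    {"d": [-0.075,0,0.0625],"aperture": 0},
    {"d": [-0.075,0,0.1],"aperture": 0},
    {"d": [-0.075,0,0.11],"aperture": 0},
    {"d": [-0.075,0,0.115],"aperture": 0},
    {"d": [-0.075,0,0.12],"aperture": 0},
    {"d": [-0.075,0,0.125],"aperture": 0},
    {"d": [-0.075,0,0.1288],"aperture": 0},
    {"d": [-0.075,0,0.1288],"aperture": 0}
  ]
}}

```text
time: 10.5
eef_pos: [0.5528, -0.1747, 0.1423]
tcp_rot: [0.429, 0.903, -0.0, 0.002]
contact_force: [-1.5, 0.2, 6.0]
opening: -0.002
finger_force: 2.7
```

>>> {"fn": "jog_arm", "kwargs": {
  "motion": [
    {"d": [0,0,0.0038],"aperture": 0},
    {"d": [0,0,0.0063],"aperture": 0},
    {"d": [0,0,0.0063],"aperture": 0}
  ]
}}

```text
time: 10.88
eef_pos: [0.5528, -0.1747, 0.1369]
tcp_rot: [0.429, 0.903, -0.0, 0.002]
contact_force: [-1.0, 0.0, 6.4]
opening: -0.002
finger_force: 2.7
```

To row units: 0.005 m is 0.0063, 0.004 m is 0.005.

>>> {"fn": "jog_arm", "kwargs": {
  "motion": [
    {"d": [0,0,0.0025],"aperture": 0},
    {"d": [0,0,0.005],"aperture": 0},
    {"d": [0,0,0.0063],"aperture": 0},
    {"d": [0,0,0.0063],"aperture": 0}
  ]
}}

```text
time: 11.38
eef_pos: [0.553, -0.1747, 0.1335]
tcp_rot: [0.429, 0.903, -0.0, 0.002]
contact_force: [-3.9, 1.2, 12.1]
opening: 0.001
finger_force: 5.7
```

>>> {"fn": "jog_arm", "kwargs": {
  "motion": [
    {"d": [0,0,0.0013],"aperture": 0},
    {"d": [0,0,0.0013],"aperture": 0}
  ]
}}

```text
time: 11.62
eef_pos: [0.5531, -0.1748, 0.1335]
tcp_rot: [0.429, 0.903, -0.0, 0.002]
contact_force: [-5.0, 2.1, 15.4]
opening: 0.003
finger_force: 7.5
```

It has bottomed out at z = 0.1335. Now the pasta button.

To row units: -0.12 m is -0.15, -0.06 m is -0.075.

>>> {"fn": "jog_arm", "kwargs": {
  "motion": [
    {"d": [0,0,-0.025],"aperture": 0},
    {"d": [0,0,-0.0625],"aperture": 0},
    {"d": [-0.075,0.0175,-0.0625],"aperture": 0},
    {"d": [-0.15,0.035,-0.0625],"aperture": 0},
    {"d": [-0.15,0.035,-0.0625],"aperture": 0},
    {"d": [-0.15,0.035,-0.025],"aperture": 0},
    {"d": [-0.15,0.035,0],"aperture": 0},
    {"d": [-0.15,0.035,0],"aperture": 0}
  ]
}}

```text
time: 12.62
eef_pos: [0.6476, -0.2481, 0.1264]
tcp_rot: [0.429, 0.903, 0.0, -0.002]
contact_force: [-0.4, -0.6, 0.4]
opening: -0.002
finger_force: 0.0
```

Run:
```python
from h import *
s=monitor.get_state();M=R.from_quat(s['tcp_rot']).as_matrix();print(M.T@(np.array([.6503,-.2498,.1085])-s['eef_pos']))
```

```text
[-0.00310313  0.00108895  0.01787901]
```

To row units: 0.013 m is 0.0163, 0.01 m is 0.0125.

>>> {"fn": "jog_arm", "kwargs": {
  "motion": [
    {"d": [-0.0025,0.0013,0.0038],"aperture": 0},
    {"d": [-0.0025,0.0013,0.0088],"aperture": 0},
    {"d": [-0.0025,0.0013,0.0125],"aperture": 0},
    {"d": [-0.0025,0.0013,0.0163],"aperture": 0},
    {"d": [-0.0025,0.0013,0.0163],"aperture": 0}
  ]
}}

```text
time: 13.25
eef_pos: [0.6519, -0.2506, 0.1175]
tcp_rot: [0.429, 0.903, -0.0, 0.001]
contact_force: [-1.6, 1.0, 4.8]
opening: -0.003
finger_force: 2.5
```

>>> {"fn": "jog_arm", "kwargs": {
  "motion": [
    {"d": [0,0,0.0025],"aperture": 0},
    {"d": [0,0,0.005],"aperture": 0},
    {"d": [0,0,0.0075],"aperture": 0},
    {"d": [0,0,0.0075],"aperture": 0}
  ]
}}

```text
time: 13.75
eef_pos: [0.6519, -0.2506, 0.1113]
tcp_rot: [0.429, 0.903, -0.0, 0.001]
contact_force: [-1.2, 1.0, 4.8]
opening: -0.001
finger_force: 2.5
```

To row units: 0.005 m is 0.0063, 0.004 m is 0.005.

>>> {"fn": "jog_arm", "kwargs": {
  "motion": [
    {"d": [0,0,0.0025],"aperture": 0},
    {"d": [0,0,0.005],"aperture": 0},
    {"d": [0,0,0.0063],"aperture": 0},
    {"d": [0,0,0.0063],"aperture": 0}
  ]
}}

```text
time: 14.25
eef_pos: [0.6521, -0.2507, 0.1085]
tcp_rot: [0.429, 0.903, -0.0, 0.001]
contact_force: [-5.3, 2.7, 12.0]
opening: 0.0
finger_force: 6.0
```

>>> {"fn": "jog_arm", "kwargs": {
  "motion": [
    {"d": [0,0,0.0013],"aperture": 0},
    {"d": [0,0,0.0013],"aperture": 0}
  ]
}}

```text
time: 14.5
eef_pos: [0.6521, -0.2507, 0.1085]
tcp_rot: [0.429, 0.903, -0.0, 0.001]
contact_force: [-6.2, 3.8, 14.9]
opening: -0.001
finger_force: 7.5
```

To row units: -0.14 m is -0.175, -0.09 m is -0.1125.

>>> {"fn": "jog_arm", "kwargs": {
  "motion": [
    {"d": [0,0,-0.0375],"aperture": 0},
    {"d": [0,0,-0.1125],"aperture": 0},
    {"d": [0,0,-0.175],"aperture": 0},
    {"d": [0,0,-0.175],"aperture": 0},
    {"d": [0,0,-0.175],"aperture": 0},
    {"d": [0,0,-0.175],"aperture": 0}
  ]
}}

```text
time: 15.25
eef_pos: [0.6503, -0.2498, 0.2407]
tcp_rot: [0.429, 0.903, 0.0, -0.002]
contact_force: [0.3, -0.3, -0.2]
opening: -0.002
finger_force: 0.0
```

Run:
```python
from h import *
c=snap('wrist');im,c2=rectify(c)
K=c2['camera_matrix'];Rn=R.from_quat(c2['orientation'])
pr=lambda q:(lambda d:(K[0,0]*d[0]/d[2]+350,K[1,1]*d[1]/d[2]+400))(Rn.inv().apply(q-c2['xyz']))
a=np.radians(7.6);ex=np.cos(a)*YT-np.sin(a)*XT;ey=-np.sin(a)*YT-np.cos(a)*XT
ctr=np.array([.5517,-.1740,.132])
Q=[pr(ctr+.043*i*ex+.043*j*ey) for i,j in [(-1,-1),(1,-1),(1,1),(-1,1)]]
q=quad(im,Q,'edge',10)
for z in (.132,):
    P=np.array([plane(c2,*x,z) for x in q]);d=[P[1]-P[0],P[2]-P[3],P[2]-P[1],P[3]-P[0]]
    print(P.mean(0).round(4),[np.linalg.norm(v).round(4) for v in d],[np.degrees(np.arctan2(v@-XT,v@YT)).round(1) for v in d])
b=btn(im,np.array(pr(np.r_[ctr[:2],.1335])).astype(int),45);print(b,plane(c2,*b[0],.1335))
s=monitor.get_state();print(s['contact_force'],s['finger_force'])
```

```text
[ 0.5515 -0.1748  0.132 ] [np.float64(0.0816), np.float64(0.091), np.float64(0.0815), np.float64(0.0879)] [np.float64(7.7), np.float64(4.1), np.float64(97.5), np.float64(103.6)]
(array([301.36481094, 302.97842026]), (78.00495910644531, 79.23953247070312)) [ 0.5510369  -0.17472528  0.1335    ]
[-0.57652487 -0.83019029 -0.70656094] 0.0
```

The measurements agree. The lid is centred within about 2 mm, it bottomed at exactly the home height, and both buttons reached their stops. I'm handing the job in.

```bash
python3 -c "
from plant import ctrl, camrig, monitor
print(ctrl.sign_off())"
```

```text
the job is handed in; nothing more can be done
None
```

I put the lid on the biscuit container, pressed both buttons down to their stops and backed the arm clear of everything; the job was handed in at about 15 s, but no verdict came back.

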